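# Hang the lift-off door of a plywood camera cabinet

### The arm

A 6-joint arm with a two-finger parallel gripper is mounted at the origin on the work surface. World frame = base frame: x ahead of the robot, y to its left, z up, the work surface at z = 0. Lengths are in m, angles in rad, forces in N, time in s.
With the tool pointing down it reaches from about 0.375 to 0.975 m from the base axis. Payload 3.8 kg.
Tool frame: the origin (TCP) lies at the very end of the fingers, on their centre line; the grasp point (between the pads) lies robot.tcp_to_grasp behind it (robot.tcp_to_grasp is the distance from the TCP to the grasp point, in m); z points along the fingers, x is the direction in which the jaws open and shut, and the axes are right-handed (so a half turn about z gives the same grasp; the last joint's range is limited). The gripper opens to 85 mm and grips with 20 to 120 N. Pads are 22 mm wide; open, the fingers measure 114 mm over their backs; the gripper's body (76 mm by 85 mm) begins 54 mm behind the grasp point. The pads swing forward as they close: fully open they stand 13 mm farther back than shut.
Start: joints at [-1.292, 0.264, 1.604, -0, 1.274, -0.037], TCP at [0.21, -0.642, 0.231] pointing down, gripper open.
Joint ranges: [-2.63, 2.63], [-0.94, 2.18], [0.31, 2.57], [-1.31, 4.45], [0, 2.66], [-2.55, 2.55]. Speed limits (rad/s): [2.57, 2.57, 3.14, 3.14, 3.14, 3.14].

### API

Orientations are given as a rotation vector (axis times angle).
In Python, from bench import state, read_camera, get_calibration, ticket, robot gives the robot as it stands.
- The arm moves only by the shell command python3 -m jog 'ROWS'. ROWS is a JSON object of lists of equal length, an entry for each row: "slide": the shift along the tool's x, y, z in mm, a list of three; "roll": the turn about the tool's z in rad; "jaw": the closure in counts, from 0 (fully open) to 255 (shut). In form: {"slide": [[dx, dy, dz], ...], "roll": [roll, ...], "jaw": [jaw, ...]}. A call has exactly 5 rows; each row is the pose to reach, as a shift and turn from the pose commanded when the call began, along the tool's axes at that moment; what a row does not reach only later rows make up. A row lasts 1/8 s, in which the tool goes at most 62.5 mm and 10.7 degrees, less where a joint would pass 70% of its speed; a pose out of reach is approached as far as the arm can. A call with a gripper value outside its range is refused whole. The fingers move at their own pace and stop on an object; the grip force is fixed at half the most. Time passes only in rows, so rows that repeat a pose let the fingers close, or fill a call up. It gives the time, the measured TCP pose, the force and the opening at its end, in the units of the state.
- state(): the state, without advancing time (a new reading comes with each control period).
- read_camera(name): name is "scene" or "top" or "wrist"; returns (picture, depth): 384x512x3 uint8, red, green, blue; 384x512 float32, m along the optical axis (not along the pixel's ray), 0 where there is no reading.
- get_calibration(name): a dict with "mtx" (3x3 intrinsics, pixels), "k1" (the pictures are not rectified: a ray, as slopes to the right and down, at radius r is drawn at 1 + k1 r^2 times it, then the intrinsics apply), "view" (4x4, takes a point from world to camera coordinates). Camera axes: x right, y up, looking along -z (the intrinsics and any distortion apply to the point x, -y, -z); pixel columns grow to the right and rows downward; lengths in m; the calibration is good to about 2 mm. A picture is of the moment at which its call begins: read the wrist's pose just before it. get_calibration takes no time and is no camera call; for the wrist camera it gives the pose at the moment of the call.
- ticket.hand_in(): hands the job in, once; it reports no verdict.
The state is a dict: "t": time; "joint_pos": joint angles; "joint_velocities": joint speeds; "joint_torque": joint torques, N m; "tool_pos": TCP position; "orientation": TCP orientation; "contact_force": force on the tool from outside, world axes, zero at the start; "moment": the same for the moment, N m; "opening": finger opening in m.
Only numpy, scipy, OpenCV 4.12 (cv2) and the standard library are available. Lean on these libraries where they do the work, as an engineer would, in place of code of your own. Each camera call takes 0.05 s, during which the arm holds its last target. There are 200 camera calls.

### The job

Lift the small plywood door out of its stand, hang it with both orange knuckles fully down on the two upright pins of the plywood cabinet, and swing it shut so that it rests against the rubber stops, then let go. Do it gently, by feel: the hinge rail is fixed somewhere along its slots, so the pins are not exactly where the cabinet's nominal point says; do not force, drop or slam the door on the cabinet (stay well under 40 N). Leave the other things on the table where they are.

Things in the scene. Friction and masses are not known exactly. Their poses are not given: they have to be found in the camera images.
- cabinet: Plywood cabinet, fixed, 200 (x) x 120 (y) x 180 mm high, open front, circuit board inside. Origin: centre of its underside on the table, z up. Its front looks to its own -y (face at y = -60 mm). On the front's +x side a dark steel hinge rail carries two brackets, one above the other, each with an upright brass pin; both pins share one vertical axis 22 mm in front of the face (y = -82 mm).
- pin_nominal (a point): Nominal tip of the upper pin: x 78, y -82, z 162 mm in the cabinet's frame, same axes. The rail is clamped in level slots (it does not give): both pins really stand anywhere up to 10 mm to either side of this along the cabinet's x; y is as stated. Pins: 9 mm diameter, 22 mm tall, flat-ended, standing on bracket tops at z = 50 and 140 mm.
- stops (a point): Point midway between the tips of the two round rubber stops on the cabinet's front (x -36, y -76, z 102 mm in the cabinet's frame, same axes; the stops are 16 mm long, 14 mm across, at z = 60 and 145 mm). The shut door's inner face rests on them and is then parallel to the front.
- leaf_center (a point): Centre of the loose door's plywood panel: 12 mm thick (x), 120 mm wide (y), 150 mm tall (z, up), 0.2 to 0.3 kg, a blue hexagon on each face. It starts upright in the stand; grip it across its thickness by its top edge, 75 mm above this point; it balances 8 mm towards +y of this point. Hung fully down this point is 110 mm above the table. Hung, it turns freely about the pins.
- leaf_knuckle (a point): On the knuckles' upright axis at the underside of the upper one: y +74, z +30 mm from leaf_center, same axes. Two orange round knuckles, 32 mm outside, 18 mm tall, 10.6 mm through hole, the lower one 90 mm below; they slip over both pins at once until they rest on the brackets. Shut: leaf +y along the cabinet's +x. Wide open: leaf +y along the cabinet's +y.
- stand: Plywood stand fixed to the table, foot 90 x 130 x 10 mm, with cheeks reaching 50 mm above the table that hold the door in a 15 mm slot along the stand's y; the door's panel bottom rests on the foot 10 mm above the table. Origin: on the table under the slot's middle, z up. To come free the door is lifted straight up more than 40 mm.
- bottle: Bystander, to be left alone: green bottle, yellow cap, 66 mm across, 160 mm tall, near the table's far edge; origin at its underside's centre, z up.
- webcam: Bystander, to be left alone: camera on a small stand: black foot 80 x 70 mm, thin pole, silver barrel, 160 mm tall in all; origin under its centre, z up.
- hex_white: Bystander, to be left alone: loose hexagonal plywood lamp module with a white face, 116 mm across the corners, 100 mm high, 90 mm deep; origin under its centre, z up.
- hex_blue: Bystander, to be left alone: loose hexagonal plywood lamp module with a blue face, same size as the white one; origin under its centre, z up.
- tape: Bystander, to be left alone: yellow roll of tape lying flat, 84 mm outside, 24 mm high; origin at its underside's centre.
- driver: Bystander, to be left alone: red-handled screwdriver lying on the table, about 200 mm long; origin on the table under its middle, x along it to the tip.
Mind the look-alikes: they are no part of the job. What is shaped like the part that bears leaf_center but green is not meant. Leave any purple look-alike of the stand alone.

How it is judged:
By the outcome, as a careful person would: the job done as asked, in the order asked, and still so for the second after the job is handed in, with the robot touching nothing.
It also fails if it takes over 72 s, if anything falls off the work surface, if the arm or the gripper's body presses on something with over 40 N, if the wrist force passes 120 N, or if a joint passes its speed limit or range.

## Working session

There is one attempt and no reset: what is moved stays moved. The work goes in short steps, Python scripts to look and compute and a shell command to move; the robot and the scene stay as the last step left them, time stands still between calls to the robot, and variables do not carry over. Pictures are saved under pics/ and viewed, about 8 in all and at most 12, crops included, and the job is handed in when it is done.

```bash
mkdir -p pics; ls; cat > h.py <<'E'
import numpy as np, cv2
from bench import state, read_camera, get_calibration, ticket, robot
from scipy.spatial.transform import Rotation as R
def ray(c,px):
    px=np.atleast_2d(np.array(px,float));K=np.array(c["mtx"]);k=c["k1"]
    u=cv2.undistortPoints(px[:,None],K,np.array([k,0,0,0.]))[:,0]
    V=np.array(c["view"]);d=np.c_[u[:,0],-u[:,1],-np.ones(len(u))]
    return -V[:3,:3].T@V[:3,3], d@V[:3,:3]
def onz(c,px,z):
    o,d=ray(c,px);return o+d*((z-o[2])/d[:,2])[:,None]
def cloud(c,dep):
    h,w=dep.shape;g=np.stack(np.meshgrid(np.arange(w),np.arange(h)),-1).reshape(-1,2)
    o,d=ray(c,g);return (o+d*dep.reshape(-1,1)).reshape(h,w,3)
def proj(c,P):
    V=np.array(c["view"]);q=np.atleast_2d(P)@V[:3,:3].T+V[:3,3]
    q=q*[1,-1,-1]
    return cv2.projectPoints(q,np.zeros(3),np.zeros(3),np.array(c["mtx"]),np.array([c["k1"],0,0,0.]))[0][:,0]
E
python3 - <<'E'
from h import *
print(state(), robot.tcp_to_grasp)
for n in ("scene","top"):
    p,d=read_camera(n);np.savez(f"{n}.npz",p=p,d=d);cv2.imwrite(f"pics/{n}.png",cv2.resize(p[...,::-1],(800,600)))
    c=get_calibration(n);o,_=ray(c,[[256,192]]);print(n,o,c["mtx"],c["k1"])
E
```

```text
pics
{'t': 0.0, 'joint_pos': array([-1.29190026e+00,  2.64741301e-01,  1.60536263e+00, -1.24454389e-05,
        1.27369268e+00, -3.69088664e-02]), 'joint_velocities': array([-0.00086288,  0.00051678, -0.00100792,  0.00194819, -0.00049295,
       -0.00082577]), 'joint_torque': array([-4.09441454e-04, -5.15105009e+01, -3.67319226e+01, -1.93283945e-04,
        1.28735075e-02, -3.60980451e-06]), 'tool_pos': array([ 0.20943226, -0.64092777,  0.22997615]), 'orientation': array([-2.54203034,  1.84369218,  0.0027359 ]), 'contact_force': array([ 0.16399588,  0.08051515, -0.71730475]), 'moment': array([ 0.01603776, -0.02720384,  0.00917327]), 'opening': 0.08536425474400247} 0.0187
scene [ 1.34058413 -0.51828913  0.97841724] [[387.6038137    0.         255.71615919]
 [  0.         387.6038137  191.13639175]
 [  0.           0.           1.        ]] -0.12313023536012276
top [ 0.33191442 -0.17916632  1.11077934] [[352.37696466   0.         258.20197658]
 [  0.         352.37696466 192.12703766]
 [  0.           0.           1.        ]] -0.08569510696591705
```

View pics/scene.png

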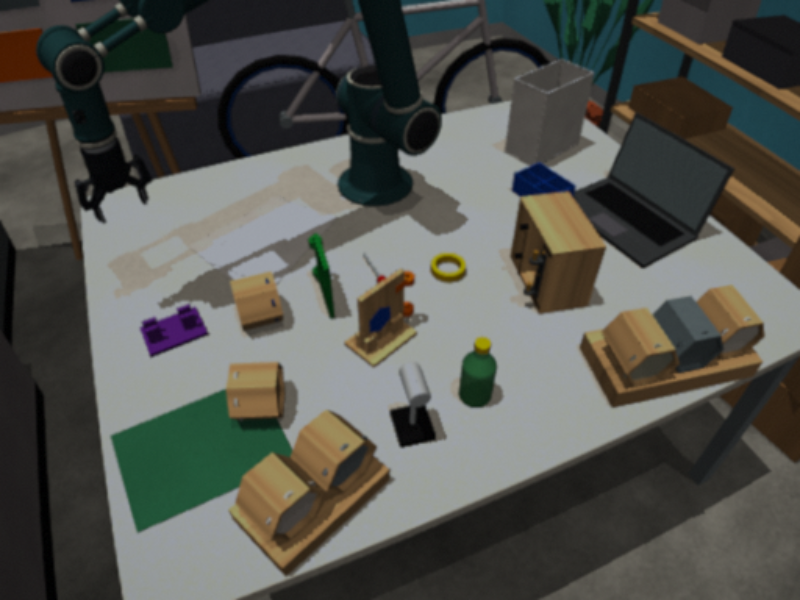

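View pics/top.png

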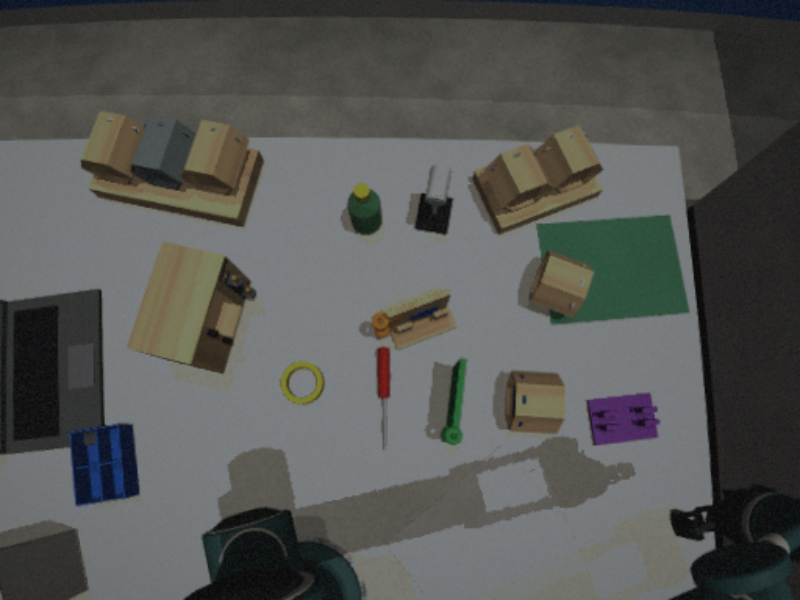

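The two views agree. In the top picture the candidates for the door are the plywood leaf with orange knuckles at (420,308), knuckle at (381,323), and the green look-alike at (455,400). The plywood one is meant, because it has orange knuckles, a blue hexagon and stands in the plywood stand. The cabinet is at (190,305) with its brackets at (240,285). The purple stand at (622,418) is to be left alone. Next I measure.

```bash
python3 - <<'E'
from h import *
z=np.load("top.npz");c=get_calibration("top");P=cloud(c,z["d"]);p=z["p"]
def rect(m):
    r=cv2.minAreaRect((P[m][:,:2]*1000).astype(np.float32));return r,cv2.boxPoints(r).round(0).tolist()
g=np.stack(np.meshgrid(np.arange(512),np.arange(384)),-1)
x0=g[...,0]*800/512;y0=g[...,1]*600/384
m=(x0>370)&(x0<460)&(y0>280)&(y0<335)&(P[...,2]>.15)&(P[...,2]<.175)
print("leaf",m.sum(),rect(m),np.median(P[m],0))
hsv=cv2.cvtColor(p,cv2.COLOR_RGB2HSV)
o=(x0>365)&(x0<400)&(y0>300)&(y0<345)&(hsv[...,0]<18)&(hsv[...,1]>170)
print("orange",o.sum(),P[o&(P[...,2]>.12)].mean(0),np.percentile(P[o][:,2],[5,50,95]))
m=(x0>110)&(x0<260)&(y0>230)&(y0<385)&(P[...,2]>.17)&(P[...,2]<.19)
print("cab",m.sum(),rect(m),np.median(P[m],0))
b=p[170:240,75:300];b=p[140:250,70:310]
cv2.imwrite("pics/crop.png",cv2.resize(cv2.convertScaleAbs(b[...,::-1],alpha=1.5),None,fx=3.3,fy=3.3,interpolation=cv2.INTER_CUBIC))
E
```

```text
leaf 214 (((542.07568359375, -204.57611083984375), (13.18681812286377, 120.03863525390625), 21.87542152404785), [[514.0, -151.0], [558.0, -263.0], [571.0, -258.0], [526.0, -146.0]]) [ 0.54135086 -0.20383905  0.16019816]
orange 81 [ 0.5124966  -0.13922027  0.1325809 ] [0.04221041 0.13164012 0.13565905]
cab 3118 (((534.191650390625, 222.7758026123047), (123.91861724853516, 201.29367065429688), 77.4521255493164), [[422.0, 184.0], [619.0, 140.0], [646.0, 261.0], [449.0, 305.0]]) [0.53140997 0.22021641 0.18087056]
```

View pics/crop.png

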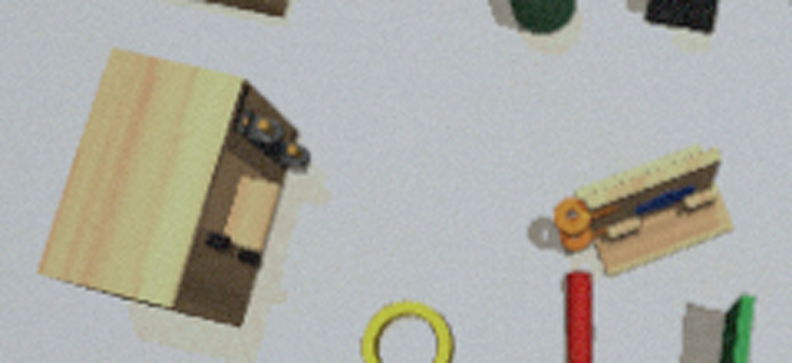

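The crop confirms it: the plywood leaf with orange knuckles at (575,215) sits in its plywood stand, and the cabinet's two brass pins show at (263,125) and (292,150). I move towards the leaf now.

```bash
cat >> h.py <<'E'
def toolto(x,y,z,yawdeg,s=None):
    s=s or state();M=R.from_rotvec(s["orientation"]).as_matrix()
    d=M.T@(np.array([x,y,z])-s["tool_pos"])*1000
    yaw=np.degrees(np.arctan2(M[1,0],M[0,0]))
    r=-((yawdeg-yaw+180)%360-180)
    print("slide",d.round(1),"roll",np.radians(r).round(3),"| yaw",yaw.round(2),"pos",s["tool_pos"].round(4),"F",s["contact_force"].round(1),"M",s["moment"].round(2),"op",round(s["opening"],4),"t",round(s["t"],2),"tilt",M[2].round(3))
E
python3 -m jog '{"slide":[[-32,-45,-8],[-64,-90,-16],[-96,-135,-24],[-128,-180,-32],[-160,-226,-40]],"roll":[-0.16,-0.32,-0.48,-0.65,-0.82],"jaw":[0,0,0,0,0]}'
python3 -c "
from h import *
toolto(.539,-.197,.26,21.9)"
```

```text
t: 0.72
tool_pos: [0.3754, -0.4176, 0.271]
orientation: [-3.069, 0.67, 0.001]
contact_force: [-0.1, -0.7, -0.4]
opening: 0.0854
slide [  56.8 -268.7   11.1] roll -0.812 | yaw -24.62 pos [ 0.3754 -0.4176  0.271 ] F [-0.1 -0.7 -0.4] M [-0.05 -0.01  0.05] op 0.0854 t 0.72 tilt [-0. -0. -1.]
```

```bash
python3 -m jog '{"slide":[[11,-54,2],[22,-108,4],[34,-162,6],[46,-216,8],[57,-269,11]],"roll":[-0.16,-0.32,-0.48,-0.65,-0.81],"jaw":[0,0,0,0,0]}'
python3 - <<'E'
from h import *
toolto(.539,-.197,.26,21.9)
p,d=read_camera("wrist");c=get_calibration("wrist");np.savez("w1.npz",p=p,d=d,mtx=c["mtx"],k1=c["k1"],view=c["view"])
P=cloud(c,d)
m=(P[...,2]>.15)&(P[...,2]<.17)&(abs(P[...,0]-.54)<.08)&(abs(P[...,1]+.2)<.1)
r=cv2.minAreaRect((P[m][:,:2]*1000).astype(np.float32));print(m.sum(),r)
hsv=cv2.cvtColor(p,cv2.COLOR_RGB2HSV);o=(hsv[...,0]<18)&(hsv[...,1]>170)&(P[...,2]>.125)&(P[...,2]<.14)
print(o.sum(),P[o].mean(0),cv2.minEnclosingCircle((P[o][:,:2]*1000).astype(np.float32)))
cv2.imwrite("pics/w1.png",p[...,::-1])
E
```

```text
t: 1.35
tool_pos: [0.5405, -0.1977, 0.2599]
orientation: [-3.085, -0.594, 0.0]
contact_force: [0.4, 0.1, -0.7]
opening: 0.0854
slide [-1.1 -1.2 -0.1] roll -0.002 | yaw 21.8 pos [ 0.5405 -0.1977  0.2599] F [ 0.4  0.1 -0.7] M [-0.02  0.01 -0.04] op 0.0854 t 1.35 tilt [-0. -0. -1.]
1866 ((546.5169067382812, -197.65695190429688), (11.700457572937012, 119.84992218017578), 21.936262130737305)
579 [ 0.52366716 -0.13119568  0.13235182] ((525.19384765625, -139.7718505859375), 27.375808715820312)
```

View pics/w1.png

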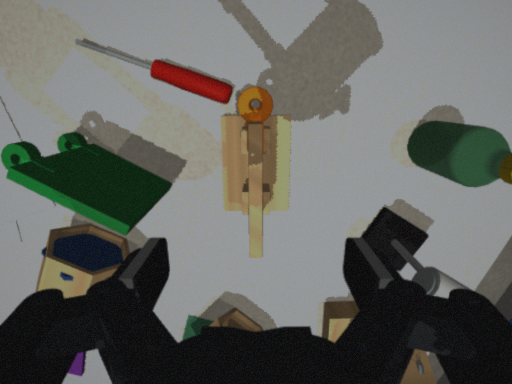

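The wrist view shows the leaf's top edge upright between the fingers, column 256 and rows 125–255, with the knuckle at (256,104). The jaws straddle it. The arm was still settling for that picture, so I measure again at rest.

```bash
cat >> h.py <<'E'
def look(name="wrist"):
    s=state();c=get_calibration(name);p,d=read_camera(name);return s,c,p,d,cloud(c,d)
E
python3 - <<'E'
from h import *
s,c,p,d,P=look()
print(s["tool_pos"])
m=(P[...,2]>.15)&(P[...,2]<.17)&(abs(P[...,0]-.54)<.08)&(abs(P[...,1]+.2)<.1)
print(cv2.minAreaRect((P[m][:,:2]*1000).astype(np.float32)),np.median(P[m][:,2]))
g=np.argwhere(m)[:,::-1].astype(np.float32);b=cv2.boxPoints(cv2.minAreaRect(g));print("px box on z=.16",onz(c,b,.16).round(4).tolist(),onz(c,b,.16).mean(0))
o,d_=ray(c,[[256,192]]);print("cam",o,d_)
print("tcp proj",proj(c,s["tool_pos"]))
E
```

```text
[ 0.54367581 -0.19226451  0.25927493]
((542.977294921875, -204.08360290527344), (11.707296371459961, 120.69583129882812), 22.167192459106445) 0.15987382691400376
px box on z=.16 [[0.5152, -0.1499, 0.16], [0.5255, -0.1457, 0.16], [0.5709, -0.257, 0.16], [0.559, -0.2618, 0.16]] [ 0.54264699 -0.20363567  0.16      ]
cam [ 0.51702621 -0.12629214  0.40199   ] [[ 0.11619592 -0.27082354 -0.95570231]]
tcp proj [[253.99907297 241.39628176]]
```

```bash
python3 -m jog '{"slide":[[-5,3,20],[-5,3,50],[-5,3,80],[-5,3,110],[-5,3,128]],"roll":[0,0,0,0,0],"jaw":[0,0,0,0,0]}'
python3 -m jog '{"slide":[[0,0,0],[0,0,0],[0,0,0],[0,0,0],[0,0,0]],"roll":[0,0,0,0,0],"jaw":[0,80,140,200,255]}'
python3 -c "
from h import *
toolto(.540,-.1967,.131,22.1)"
```

```text
t: 2.08
tool_pos: [0.5334, -0.2049, 0.129]
orientation: [-3.085, -0.581, 0.006]
contact_force: [-0.3, -0.5, -0.4]
opening: 0.0853
t: 2.7
tool_pos: [0.5368, -0.2041, 0.133]
orientation: [3.086, 0.586, 0.002]
contact_force: [-1.5, 0.1, 5.5]
opening: 0.0123
slide [ 5.7 -5.7  2. ] roll -0.01 | yaw 21.5 pos [ 0.5368 -0.2041  0.133 ] F [-1.5  0.1  5.5] M [ 0.2  -0.68  0.16] op 0.0123 t 2.7 tilt [ 0.001  0.001 -1.   ]
```

```bash
python3 -m jog '{"slide":[[0,0,0],[0,0,0],[0,0,0],[0,0,0],[0,0,0]],"roll":[0,0,0,0,0],"jaw":[255,255,255,255,255]}'
python3 -m jog '{"slide":[[0,0,-2],[0,0,-4],[0,0,-6],[0,0,-8],[0,0,-10]],"roll":[0,0,0,0,0],"jaw":[255,255,255,255,255]}'
python3 -c "
from h import *
toolto(.540,-.1967,.141,22.1)"
```

```text
t: 3.32
tool_pos: [0.5383, -0.2035, 0.1331]
orientation: [3.086, 0.586, 0.007]
contact_force: [4.6, 2.6, -0.4]
opening: 0.011
t: 3.95
tool_pos: [0.5377, -0.2033, 0.1419]
orientation: [-3.086, -0.586, -0.005]
contact_force: [6.1, 2.3, -5.0]
opening: 0.011
slide [ 4.6 -5.3  0.9] roll -0.01 | yaw 21.5 pos [ 0.5377 -0.2033  0.1419] F [ 6.1  2.3 -5. ] M [ 0.57 -1.49  0.2 ] op 0.011 t 3.95 tilt [ 0.003  0.    -1.   ]
```

```bash
python3 -m jog '{"slide":[[2,0,-6],[2,0,-16],[2,0,-28],[2,0,-40],[2,0,-52]],"roll":[0,0,0,0,0],"jaw":[255,255,255,255,255]}'
python3 -m jog '{"slide":[[0,0,-10],[0,0,-20],[0,0,-28],[0,0,-30],[0,0,-30]],"roll":[0,0,0,0,0],"jaw":[255,255,255,255,255]}'
python3 - <<'E'
from h import *
toolto(.540,-.1967,.226,22.1)
s,c,p,d,P=look()
cv2.imwrite("pics/w2.png",p[...,::-1])
# pin estimate from top picture (start) and cab
z=np.load("top.npz");ct=get_calibration("top");sc=np.load("scene.npz");cs=get_calibration("scene")
C=np.array([.534,.2228]);a=np.radians(-12.55);Rm=np.array([[np.cos(a),-np.sin(a)],[np.sin(a),np.cos(a)]])
nom=np.array([[*(C+Rm@[x/1000,-.082]),.162] for x in (68,78,88)]);print(nom)
print(proj(ct,nom),proj(cs,nom))
for n,q,cc in(("top",z["p"],ct),("scene",sc["p"],cs)):
    u,v=proj(cc,nom[1:2])[0].astype(int);cv2.imwrite(f"{n}_pin.png",cv2.resize(q[v-25:v+25,u-33:u+33,::-1],None,fx=6,fy=6,interpolation=cv2.INTER_CUBIC));print(u-33,v-25)
a=cv2.imread("top_pin.png");b=cv2.imread("scene_pin.png");cv2.imwrite("pics/pins.png",cv2.convertScaleAbs(np.hstack([a,b]),alpha=1.8))
E
```

```text
t: 4.58
tool_pos: [0.5374, -0.2037, 0.1954]
orientation: [3.086, 0.585, -0.002]
contact_force: [-1.0, -0.2, -2.4]
opening: 0.0112
t: 5.2
tool_pos: [0.5381, -0.2033, 0.2242]
orientation: [-3.086, -0.586, 0.0]
contact_force: [0.1, 0.2, -1.9]
opening: 0.011
slide [ 4.2 -5.4 -1.8] roll -0.011 | yaw 21.49 pos [ 0.5381 -0.2033  0.2242] F [ 0.1  0.2 -1.9] M [-0.01 -0.03 -0.01] op 0.011 t 5.2 tilt [-0. -0. -1.]
[[0.58255736 0.12798342 0.162     ]
 [0.59231842 0.12581051 0.162     ]
 [0.60207949 0.12363759 0.162     ]]
[[149.43325351 177.51623311]
 [150.49271807 174.17655011]
 [151.54959625 170.85120199]] [[342.91407561 160.76229694]
 [343.99444953 162.74288903]
 [345.08598591 164.74559656]]
117 149
310 137
```

View pics/w2.png

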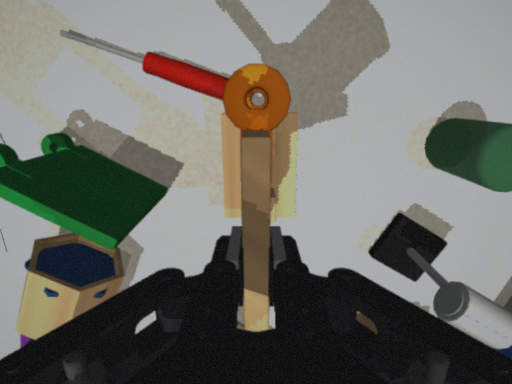

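View pics/pins.png

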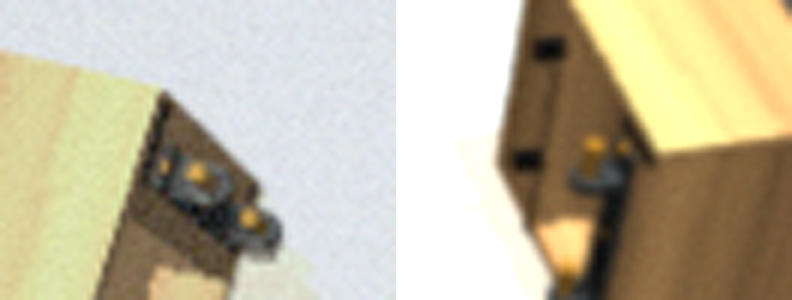

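Both fixed views put the pin near the −10 mm end of its slot. The pin tip is at top px (150.2,177.7) and scene px (342.8,160.8), and both match cabinet x≈68, world (0.583,0.128). The wrist view shows the door hanging free in the grip, with its knuckle hole at (258,98). I approach to about 70 mm in front of the pin, with the door turned wide open.

```bash
python3 -m jog '{"slide":[[10,-20,0],[26,-55,4],[45,-95,16],[64,-135,28],[74,-158,34]],"roll":[0.08,0.2,0.34,0.48,0.56],"jaw":[255,255,255,255,255]}'
python3 -m jog '{"slide":[[4,-10,0],[6,-16,0],[6,-16,0],[6,-16,0],[6,-16,0]],"roll":[0.03,0.03,0.03,0.03,0.03],"jaw":[255,255,255,255,255]}'
python3 - <<'E'
from h import *
toolto(.567,.058,.19,-12.55)
s,c,p,d,P=look()
h=np.array([258,98.]);
cv2.imwrite("pics/w3.png",p[...,::-1])
n=np.array([[.5826,.128,.162]]);print("pin pred px",proj(c,n))
o,_=ray(c,[h]);print("hole",onz(c,h,s["tool_pos"][2]),s["tool_pos"],o)
E
```

```text
t: 5.88
tool_pos: [0.5482, -0.0271, 0.1888]
orientation: [-3.128, 0.293, 0.004]
contact_force: [-0.3, -0.2, -2.2]
opening: 0.0112
t: 6.5
tool_pos: [0.5578, -0.0151, 0.1903]
orientation: [3.123, -0.338, -0.0]
contact_force: [0.9, 0.2, -2.2]
opening: 0.0107
slide [ -6.7 -73.4   0.3] roll 0.003 | yaw -12.36 pos [ 0.5578 -0.0151  0.1903] F [ 0.9  0.2 -2.2] M [-0.02 -0.04  0.02] op 0.0107 t 6.5 tilt [-0.  0. -1.]
pin pred px [[240.44485034 -50.65863509]]
hole [[0.57549393 0.05563699 0.19030625]] [ 0.55783225 -0.01512188  0.19030625] [0.57415999 0.05530267 0.3327489 ]
```

View pics/w3.png

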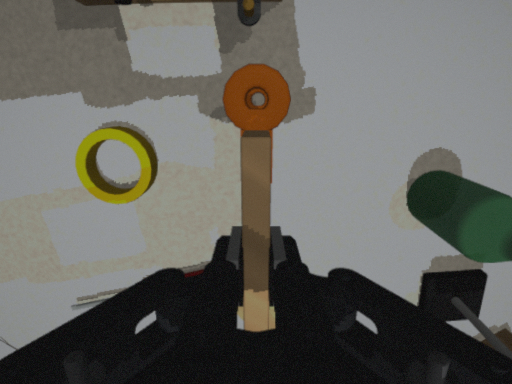

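The wrist view shows the knuckle hole at (258,98) and the lower brass pin on its dark bracket at (249,5). I take the pin's position from it.

```bash
python3 - <<'E'
from h import *
s,c,p,d,P=look()
hsv=cv2.cvtColor(p,cv2.COLOR_RGB2HSV)
sub=hsv[0:26,230:270];m=((sub[...,0]>8)&(sub[...,0]<30)&(sub[...,1]>130)&(sub[...,2]>70)).astype(np.uint8)
ys,xs=np.nonzero(m);print(len(xs),xs.min()+230,xs.max()+230,ys.min(),ys.max());px=[[xs.mean()+230,ys.mean()]];print(px,onz(c,px,.072),s["tool_pos"])
# hole: non-orange inside knuckle disc
o=((hsv[...,0]<18)&(hsv[...,1]>170)).astype(np.uint8)
cs,h=cv2.findContours(o[50:150,210:310],cv2.RETR_CCOMP,cv2.CHAIN_APPROX_NONE)
for k,q in zip(cs,h[0]):
    if len(k)>15: (x,y),r=cv2.minEnclosingCircle(k);print("cont",x+210,y+50,r,"inner" if q[3]>=0 else "outer",onz(c,[[x+210,y+50]],s["tool_pos"][2]))
cv2.imwrite("pics/unused.png",m*255)
print(np.median(P[85:90,240:275][...,2]),np.median(P[98:108,232:238][...,2]))
E
```

```text
86 244 253 0 9
[[np.float64(248.41860465116278), np.float64(4.093023255813954)]] [[0.58452862 0.12748803 0.072     ]] [ 0.55786658 -0.01505619  0.19034679]
cont 259.0 101.5 38.422096252441406 outer [[0.57562653 0.05406976 0.19034679]]
cont 257.75 99.0 8.310484886169434 inner [[0.57530247 0.05527835 0.19034679]]
0.1899487830510622 0.1899694160254049
```

```bash
python3 -m jog '{"slide":[[-2,-12,0],[-5,-32,0],[-7,-54,0],[-8,-68,0],[-8,-73,0]],"roll":[0,0,0,0,0],"jaw":[255,255,255,255,255]}'
python3 -m jog '{"slide":[[0,0,0],[0,0,0],[0,0,0],[0,0,0],[0,0,0]],"roll":[0,0,0,0,0],"jaw":[255,255,255,255,255]}'
python3 - <<'E'
from h import *
toolto(.567,.058,.19,-12.55)
s,c,p,d,P=look()
a=cv2.resize(p[40:160,180:340],None,fx=5,fy=5,interpolation=cv2.INTER_CUBIC)
cv2.imwrite("pics/w4.png",cv2.convertScaleAbs(a[...,::-1],alpha=1.6))
E
```

```text
t: 7.22
tool_pos: [0.5657, 0.06, 0.1903]
orientation: [-3.124, 0.334, 0.0]
contact_force: [-0.0, 0.3, -2.2]
opening: 0.0113
t: 7.85
tool_pos: [0.5657, 0.0582, 0.1903]
orientation: [3.123, -0.338, 0.0]
contact_force: [0.6, 0.0, -2.6]
opening: 0.0107
slide [ 1.3 -0.1  0.3] roll 0.004 | yaw -12.35 pos [0.5657 0.0582 0.1903] F [ 0.6  0.  -2.6] M [0.02 0.   0.05] op 0.0107 t 7.85 tilt [ 0.  0. -1.]
```

View pics/w4.png

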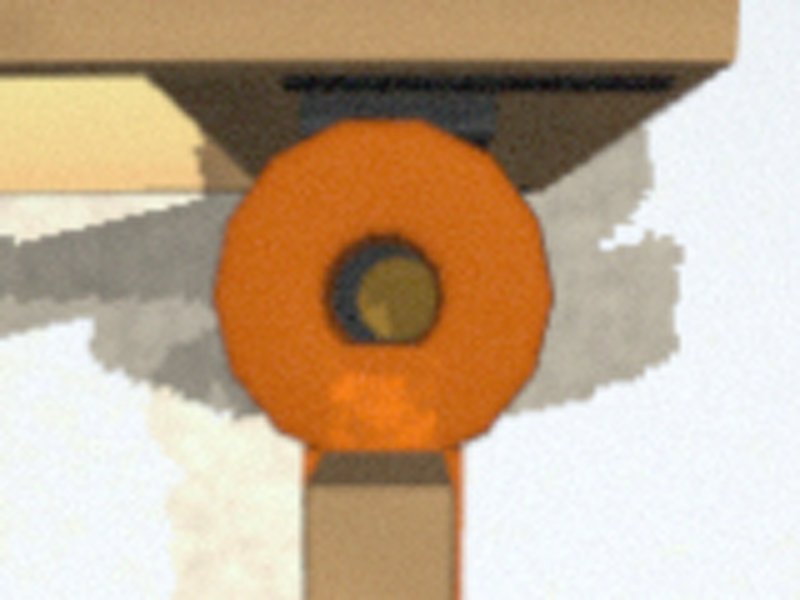

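The crop shows the knuckle hole at about (385,290) with the brass pin visible through it at about (398,297), slightly right and low. I turn that into an offset.

```bash
python3 - <<'E'
from h import *
s=state();c=get_calibration("wrist")
px=lambda u,v:[[180+(u-2)/5,40+(v-2)/5]]
H=onz(c,px(385,290),.190)[0];T=onz(c,px(398,297),.162)[0]
M=R.from_rotvec(s["orientation"]).as_matrix();print(H,T,(M.T@(T-H))*1000)
for L in(px(329,290),px(441,290)):print(onz(c,L,.19)[0])
for L in(px(358,297),px(437,297)):print(onz(c,L,.162)[0])
E
```

```text
[0.58274657 0.12933026 0.19      ] [0.58413072 0.12842763 0.162     ] [ 1.54398703  0.58584892 28.00006262]
[0.57772843 0.13043403 0.19      ]
[0.58776671 0.12823243 0.19      ]
[0.57983794 0.12936983 0.162     ]
[0.58831763 0.12751235 0.162     ]
```

```bash
python3 -m jog '{"slide":[[1.5,0.6,0],[1.5,0.6,2],[1.5,0.6,4],[1.5,0.6,6],[1.5,0.6,7]],"roll":[0,0,0,0,0],"jaw":[255,255,255,255,255]}'
python3 -m jog '{"slide":[[0,0,1],[0,0,2],[0,0,3],[0,0,4],[0,0,5]],"roll":[0,0,0,0,0],"jaw":[255,255,255,255,255]}'
python3 - <<'E'
from h import *
toolto(.567,.058,.19,-12.55)
s,c,p,d,P=look()
a=cv2.resize(p[40:160,180:340],None,fx=5,fy=5,interpolation=cv2.INTER_CUBIC)
cv2.imwrite("pics/w5.png",cv2.convertScaleAbs(a[...,::-1],alpha=1.6))
E
```

```text
t: 8.52
tool_pos: [0.5669, 0.0576, 0.183]
orientation: [3.123, -0.337, -0.001]
contact_force: [-0.0, 0.2, -1.8]
opening: 0.0111
t: 9.15
tool_pos: [0.567, 0.0576, 0.1782]
orientation: [3.123, -0.337, -0.0]
contact_force: [0.0, 0.8, -1.5]
opening: 0.0107
slide [ -0.   -0.4 -11.8] roll 0.004 | yaw -12.32 pos [0.567  0.0576 0.1782] F [ 0.   0.8 -1.5] M [0.02 0.1  0.01] op 0.0107 t 9.15 tilt [-0.  0. -1.]
```

View pics/w5.png

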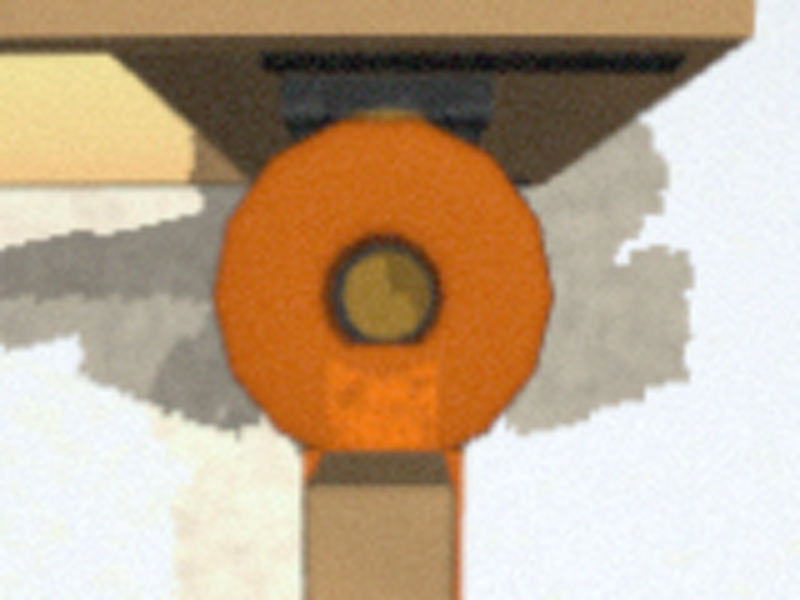

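The pin now sits centred in the hole at (387,295) against (385,290). I lower slowly by feel.

```bash
python3 -m jog '{"slide":[[0,0,1],[0,0,2],[0,0,3],[0,0,4],[0,0,5]],"roll":[0,0,0,0,0],"jaw":[255,255,255,255,255]}'
python3 -c "
from h import *
toolto(.567,.0576,.1582,-12.55)"
```

```text
t: 9.82
tool_pos: [0.567, 0.0576, 0.1732]
orientation: [-3.123, 0.337, 0.0]
contact_force: [-1.1, 0.0, -2.3]
opening: 0.0111
slide [-0.  0. 15.] roll 0.004 | yaw -12.32 pos [0.567  0.0576 0.1732] F [-1.1  0.  -2.3] M [ 0.03  0.16 -0.01] op 0.0111 t 9.82 tilt [-0. -0. -1.]
```

It is going onto the pin with no resistance. I continue down.

```bash
python3 -m jog '{"slide":[[0,0,2],[0,0,4],[0,0,6],[0,0,8],[0,0,10]],"roll":[0,0,0,0,0],"jaw":[255,255,255,255,255]}'
python3 -c "
from h import *
toolto(.567,.0576,.1582,-12.55)"
python3 -m jog '{"slide":[[0,0,0.6],[0,0,1.2],[0,0,1.8],[0,0,2.4],[0,0,3]],"roll":[0,0,0,0,0],"jaw":[255,255,255,255,255]}'
python3 -c "
from h import *
toolto(.567,.0576,.1582,-12.55)"
```

```text
t: 10.45
tool_pos: [0.567, 0.0576, 0.1631]
orientation: [-3.123, 0.337, 0.0]
contact_force: [-1.4, 0.4, -2.2]
opening: 0.0107
slide [-0.  -0.   4.9] roll 0.004 | yaw -12.32 pos [0.567  0.0576 0.1631] F [-1.4  0.4 -2.2] M [0.03 0.18 0.06] op 0.0107 t 10.45 tilt [-0.  0. -1.]
t: 11.08
tool_pos: [0.5671, 0.0576, 0.1603]
orientation: [-3.123, 0.337, -0.0]
contact_force: [-0.4, -0.1, -2.1]
opening: 0.0105
slide [-0.1 -0.   2.1] roll 0.004 | yaw -12.32 pos [0.5671 0.0576 0.1603] F [-0.4 -0.1 -2.1] M [0.04 0.16 0.05] op 0.0105 t 11.07 tilt [ 0. -0. -1.]
```

```bash
python3 -m jog '{"slide":[[0,0,0.4],[0,0,0.8],[0,0,1.2],[0,0,1.6],[0,0,2]],"roll":[0,0,0,0,0],"jaw":[255,255,255,255,255]}'
python3 -m jog '{"slide":[[0,0,0.2],[0,0,0.4],[0,0,0.6],[0,0,0.8],[0,0,1]],"roll":[0,0,0,0,0],"jaw":[255,255,255,255,255]}'
python3 -c "
from h import *
toolto(.567,.0576,.1582,-12.55)"
```

```text
t: 11.7
tool_pos: [0.5671, 0.0576, 0.1583]
orientation: [-3.123, 0.337, -0.0]
contact_force: [-0.9, -0.5, -1.6]
opening: 0.0111
t: 12.32
tool_pos: [0.5673, 0.0575, 0.1579]
orientation: [3.123, -0.337, 0.001]
contact_force: [-2.1, -1.6, 3.9]
opening: 0.0109
slide [-0.3 -0.1 -0.3] roll 0.004 | yaw -12.31 pos [0.5673 0.0575 0.1579] F [-2.1 -1.6  3.9] M [-0.03  0.55  0.11] op 0.0109 t 12.32 tilt [ 0.001  0.    -1.   ]
```

It bottomed out at Fz +4 N with the leaf centre at z≈0.110, so it is fully down. I swing it partway in the grip about the pin axis, with the vertical load relieved.

```bash
python3 -m jog '{"slide":[[-6.5,-0.4,-0.4],[-13,-1.3,-0.4],[-19.4,-2.8,-0.4],[-25.6,-4.9,-0.4],[-31.6,-7.6,-0.4]],"roll":[0.09,0.18,0.27,0.36,0.45],"jaw":[255,255,255,255,255]}'
python3 -c "
from h import *
toolto(.567,.0576,.1582,-12.55)"
```

```text
t: 12.95
tool_pos: [0.5376, 0.0715, 0.158]
orientation: [2.968, -1.03, 0.0]
contact_force: [-2.7, -1.9, 1.5]
opening: 0.0106
slide [31.7 -7.3 -0.2] roll -0.449 | yaw -38.28 pos [0.5376 0.0715 0.158 ] F [-2.7 -1.9  1.5] M [-0.08  0.35  0.1 ] op 0.0106 t 12.95 tilt [ 0.  0. -1.]
```

```bash
python3 -m jog '{"slide":[[-6.5,-0.4,0],[-13,-1.3,0],[-19.4,-2.8,0],[-25.6,-4.9,0],[-31.6,-7.6,0]],"roll":[0.09,0.18,0.27,0.36,0.45],"jaw":[255,255,255,255,255]}'
python3 -m jog '{"slide":[[0,0,0],[0,0,0],[0,0,0],[0,0,0],[0,0,0]],"roll":[0,0,0,0,0],"jaw":[220,180,120,60,0]}'
python3 -c "
from h import *
toolto(.567,.0576,.1582,-12.55)"
```

```text
t: 13.58
tool_pos: [0.5174, 0.0972, 0.158]
orientation: [2.663, -1.666, 0.0]
contact_force: [-2.1, -0.5, 2.2]
opening: 0.011
t: 14.2
tool_pos: [0.5177, 0.0972, 0.1577]
orientation: [-2.666, 1.662, -0.0]
contact_force: [0.1, -0.1, 0.8]
opening: 0.0778
slide [ 57.2 -26.8  -0.5] roll -0.896 | yaw -63.88 pos [0.5177 0.0972 0.1577] F [ 0.1 -0.1  0.8] M [ 0.   -0.02 -0.01] op 0.0778 t 14.2 tilt [-0. -0. -1.]
```

The door is released with no load on the tool. I rise, look at the door, then close the jaws and go round to its outer face.

```bash
python3 -m jog '{"slide":[[0,0,-8],[0,0,-22],[0,0,-38],[0,0,-52],[0,0,-60]],"roll":[0,0,0,0,0],"jaw":[0,0,0,0,0]}'
python3 -m jog '{"slide":[[8,6,0],[22,16,0],[38,26,0],[50,34,0],[52,35,0]],"roll":[0,0,0,0,0],"jaw":[100,180,255,255,255]}'
python3 - <<'E'
from h import *
toolto(.567,.0576,.1582,-12.55)
s,c,p,d,P=look()
m=(P[...,2]>.175)&(P[...,2]<.192)&(P[...,1]<.125)
m[240:]=m[240:]&(cv2.cvtColor(p,cv2.COLOR_RGB2HSV)[240:,:,2]>70)
q=(P[m][:,:2]*1000).astype(np.float32);print(m.sum(),cv2.minAreaRect(q),np.median(P[m],0))
cv2.imwrite("pics/w6.png",p[...,::-1])
E
```

```text
t: 14.82
tool_pos: [0.5184, 0.0973, 0.2196]
orientation: [-2.665, 1.661, -0.003]
contact_force: [0.7, -0.3, -1.1]
opening: 0.0854
t: 15.45
tool_pos: [0.5088, 0.0337, 0.2174]
orientation: [2.664, -1.665, -0.001]
contact_force: [-1.0, -0.3, 0.1]
opening: 0.0001
slide [  4.  -62.8  59.2] roll -0.898 | yaw -64.01 pos [0.5088 0.0337 0.2174] F [-1.  -0.3  0.1] M [ 0.01  0.04 -0.01] op 0.0001 t 15.45 tilt [-0.  0. -1.]
4420 ((516.0823974609375, 96.94021606445312), (119.75019836425781, 13.072254180908203), 24.9937801361084) [0.52389568 0.09933416 0.18349548]
```

View pics/w6.png

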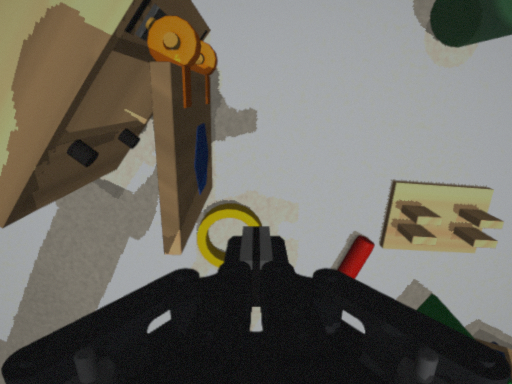

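The door hangs on both pins: pin tips stand through the knuckles at (172,40) and (208,60), the panel is about 37° ajar, and the closed fingers are clear of it outside. The stops are at (82,152) and (128,138). I lower the fingers, approach and push gently along the arc.

```bash
python3 -m jog '{"slide":[[0,0,12],[0,0,28],[0,0,44],[0,0,58],[0,0,62]],"roll":[0,0,0,0,0],"jaw":[255,255,255,255,255]}'
python3 -m jog '{"slide":[[-6,0,0],[-13,0,0],[-20,0,0],[-26,0,0],[-28,0,0]],"roll":[0,0,0,0,0],"jaw":[255,255,255,255,255]}'
python3 -m jog '{"slide":[[-8.8,1.6,0],[-17.7,2.4,0],[-26.6,2.6,0],[-35.5,2.0,0],[-44.3,0.7,0]],"roll":[0.08,0.16,0.24,0.32,0.40],"jaw":[255,255,255,255,255]}'
python3 - <<'E'
from h import *
toolto(.567,.0576,.1582,-12.55)
s,c,p,d,P=look()
m=(P[...,2]>.18)&(P[...,2]<.19)&(P[...,1]<.15);m[230:]=0
# keep points in front of the cabinet
C=np.array([.534,.2228]);a=np.radians(-12.55);L=(P[...,:2]-C)@np.array([[np.cos(a),-np.sin(a)],[np.sin(a),np.cos(a)]])
m&=(L[...,1]<-.064)
q=(P[m][:,:2]*1000).astype(np.float32);print(m.sum(),cv2.minAreaRect(q),(np.percentile(L[m],[2,50,98],axis=0)*1000).round(1).tolist())
E
```

```text
t: 16.12
tool_pos: [0.5079, 0.0353, 0.1538]
orientation: [2.665, -1.661, -0.004]
contact_force: [0.3, 0.3, 0.4]
opening: 0.0001
t: 16.75
tool_pos: [0.4966, 0.0608, 0.1559]
orientation: [-2.666, 1.661, -0.001]
contact_force: [-0.6, -0.2, 0.4]
opening: 0.0001
t: 17.38
tool_pos: [0.4766, 0.0999, 0.1558]
orientation: [-2.28, 2.162, -0.001]
contact_force: [0.7, -0.5, -0.3]
opening: 0.0
slide [ 47.  -88.   -2.3] roll -1.299 | yaw -86.96 pos [0.4766 0.0999 0.1558] F [ 0.7 -0.5 -0.3] M [-0.06 -0.02  0.04] op 0.0 t 17.38 tilt [ 0. -0. -1.]
6112 ((532.3950805664062, 124.55401611328125), (73.35628509521484, 12.677754402160645), 4.784474849700928) [[-12.8, -109.5], [24.5, -95.3], [53.6, -82.7]]
```

```bash
python3 -m jog '{"slide":[[-4.9,1,0],[-9.9,1.7,0],[-14.9,2.2,0],[-19.9,2.5,0],[-23.5,2.6,0]],"roll":[0.045,0.09,0.135,0.18,0.21],"jaw":[255,255,255,255,255]}'
python3 -c "
from h import *
toolto(.567,.0576,.1582,-12.55)"
python3 -m jog '{"slide":[[-1,0,0],[-2,0,0],[-3,0,0],[-4,0,0],[-5,0,0]],"roll":[0.01,0.02,0.03,0.035,0.04],"jaw":[255,255,255,255,255]}'
python3 - <<'E'
from h import *
toolto(.567,.0576,.1582,-12.55)
s,c,p,d,P=look()
m=(P[...,2]>.18)&(P[...,2]<.19)&(P[...,1]<.15);m[230:]=0
C=np.array([.534,.2228]);a=np.radians(-12.55);L=(P[...,:2]-C)@np.array([[np.cos(a),-np.sin(a)],[np.sin(a),np.cos(a)]])
m&=(L[...,1]<-.064)
q=(P[m][:,:2]*1000).astype(np.float32);print(m.sum(),cv2.minAreaRect(q),(np.percentile(L[m],[2,50,98],axis=0)*1000).round(1).tolist())
E
```

```text
t: 18.05
tool_pos: [0.4729, 0.1231, 0.1558]
orientation: [-2.043, 2.386, -0.001]
contact_force: [-0.1, -0.2, -0.8]
opening: -0.0001
slide [  50.2 -103.1   -2.4] roll -1.506 | yaw -98.84 pos [0.4729 0.1231 0.1558] F [-0.1 -0.2 -0.8] M [ 0.01 -0.01 -0.  ] op -0.0001 t 18.05 tilt [ 0. -0. -1.]
t: 18.68
tool_pos: [0.4735, 0.128, 0.1557]
orientation: [1.995, -2.427, -0.0]
contact_force: [-0.7, -0.5, -0.2]
opening: -0.0003
slide [  51.  -105.3   -2.5] roll -1.546 | yaw -101.15 pos [0.4735 0.128  0.1557] F [-0.7 -0.5 -0.2] M [-0.08  0.04  0.01] op -0.0003 t 18.68 tilt [-0.  0. -1.]
6091 ((532.895751953125, 137.9611358642578), (12.599658966064453, 73.51099395751953), 79.66667938232422) [[-15.9, -89.5], [22.6, -83.3], [52.8, -76.8]]
```

```bash
python3 -m jog '{"slide":[[-0.7,0,0],[-1.4,0,0],[-2.1,0,0],[-2.8,0,0],[-3.5,0,0]],"roll":[0.005,0.01,0.015,0.02,0.025],"jaw":[255,255,255,255,255]}'
python3 -m jog '{"slide":[[-0.3,0,0],[-0.6,0,0],[-0.9,0,0],[-1.2,0,0],[-1.5,0,0]],"roll":[0,0,0,0,0],"jaw":[255,255,255,255,255]}'
python3 -c "
from h import *
toolto(.567,.0576,.1582,-12.55)"
```

```text
t: 19.35
tool_pos: [0.4742, 0.1315, 0.1557]
orientation: [-1.965, 2.451, 0.0]
contact_force: [-0.3, 0.0, -0.2]
opening: 0.0001
t: 19.98
tool_pos: [0.4743, 0.1321, 0.1557]
orientation: [1.965, -2.45, 0.001]
contact_force: [-0.7, -5.8, 2.7]
opening: 0.0003
slide [  52.6 -106.7   -2.5] roll -1.571 | yaw -102.55 pos [0.4743 0.1321 0.1557] F [-0.7 -5.8  2.7] M [-0.81  0.24  0.01] op 0.0003 t 19.98 tilt [ 0.002  0.    -1.   ]
```

The stops are felt at 6 N. I back off slowly, rise and check.

```bash
python3 -m jog '{"slide":[[1,0,0],[2,0,0],[6,0,0],[16,0,0],[30,0,0]],"roll":[0,0,0,0,0],"jaw":[255,255,255,255,255]}'
python3 -m jog '{"slide":[[20,0,-10],[40,0,-30],[55,0,-60],[60,0,-80],[60,0,-90]],"roll":[0,0,0,0,0],"jaw":[255,255,255,255,255]}'
python3 -m jog '{"slide":[[0,0,0],[0,0,0],[0,0,0],[0,0,0],[0,0,0]],"roll":[0,0,0,0,0],"jaw":[255,255,255,255,255]}'
python3 - <<'E'
from h import *
toolto(.567,.0576,.1582,-12.55)
C=np.array([.534,.2228]);a=np.radians(-12.55);Rm=np.array([[np.cos(a),-np.sin(a)],[np.sin(a),np.cos(a)]])
ims=[]
for n in("wrist","scene"):
    s,c,p,d,P=look(n)
    L=(P[...,:2]-C)@Rm
    m=(P[...,2]>.178)&(P[...,2]<.192)&(L[...,1]<-.064)&(L[...,1]>-.13)&(abs(L[...,0])<.1)
    q=(L[m]*1000).astype(np.float32);print(n,m.sum(),cv2.minAreaRect(q),"top z",np.median(P[m][:,2]))
    hs=cv2.cvtColor(p,cv2.COLOR_RGB2HSV);o=(hs[...,0]<18)&(hs[...,1]>170)&(abs(L[...,1]+.082)<.03)&(abs(L[...,0]-.068)<.03)&(P[...,2]>.145)
    print("upper knuckle top z",np.percentile(P[o][:,2],[50,95]) if o.sum() else None)
    ims.append(p if n=="wrist" else cv2.resize(p[90:234,280:472],(512,384)))
cv2.imwrite("pics/end.png",cv2.resize(np.hstack(ims)[...,::-1],(800,300)))
E
```

```text
t: 20.6
tool_pos: [0.4678, 0.103, 0.1557]
orientation: [-1.966, 2.451, -0.0]
contact_force: [0.4, 0.1, 0.5]
opening: 0.0001
t: 21.22
tool_pos: [0.4553, 0.0441, 0.2471]
orientation: [-1.962, 2.451, -0.002]
contact_force: [0.2, -0.2, 1.2]
opening: 0.0001
t: 21.85
tool_pos: [0.4548, 0.0451, 0.2453]
orientation: [1.965, -2.45, -0.001]
contact_force: [0.6, 0.2, -0.4]
opening: -0.0003
slide [ -36.6 -106.9   87.1] roll -1.571 | yaw -102.54 pos [0.4548 0.0451 0.2453] F [ 0.6  0.2 -0.4] M [ 0.03  0.03 -0.06] op -0.0003 t 21.85 tilt [ 0.     0.001 -1.   ]
wrist 3296 ((-5.236549377441406, -82.825439453125), (119.35317993164062, 13.893686294555664), 1.3864350318908691) top z 0.18344386311904137
upper knuckle top z [0.15612378 0.15867368]
scene 103 ((4.86151123046875, -77.17304229736328), (146.50408935546875, 25.22310447692871), 1.2067551612854004) top z 0.1833547602868889
upper knuckle top z [0.15650577 0.16161301]
```

View pics/end.png

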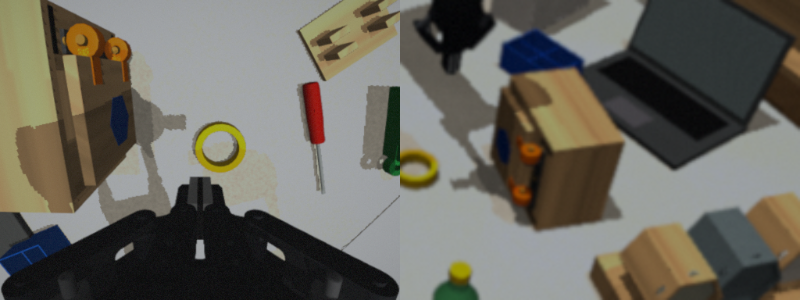

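The end views show the door hung, both knuckles on their pins and shut against the front. The fit differs by 1.4° from my rough cabinet yaw, so I compare the door directly with the cabinet's front edge in one picture.

```bash
python3 - <<'E'
from h import *
C=np.array([.534,.2228]);a=np.radians(-12.55);Rm=np.array([[np.cos(a),-np.sin(a)],[np.sin(a),np.cos(a)]])
s,c,p,d,P=look("wrist");L=(P[...,:2]-C)@Rm*1000;Z=P[...,2]
def edge(m,f):
    X=[];Y=[]
    for x in np.arange(-55,46,4):
        k=m&(abs(L[...,0]-x)<2)
        if k.sum()>4:X.append(x);Y.append(f(L[k][:,1]))
    b=np.polyfit(X,Y,1);print(len(X),"deg",np.degrees(np.arctan(b[0])).round(2),"y at -36:",np.polyval(b,-36).round(1),"at 40:",np.polyval(b,40).round(1))
top=(Z>.176)&(Z<.192)
edge(top&(L[...,1]>-70)&(L[...,1]<-30),lambda v:np.percentile(v,1))
door=top&(L[...,1]<-71)&(L[...,1]>-100)
edge(door,lambda v:np.percentile(v,98));edge(door,lambda v:np.percentile(v,2))
E
```

```text
26 deg 0.3 y at -36: -60.5 at 40: -60.1
26 deg 1.23 y at -36: -77.7 at 40: -76.1
26 deg 0.99 y at -36: -89.3 at 40: -88.0
```

The door's inner face is about 1 mm off the stops (17.2 mm against 16 mm from the front), so it probably rebounded slightly on release. I press again lightly and retreat more slowly.

```bash
python3 -m jog '{"slide":[[0,8,10],[-20,10,40],[-45,10,70],[-58,10,88],[-60,10,90]],"roll":[0,0,0,0,0],"jaw":[255,255,255,255,255]}'
python3 -m jog '{"slide":[[-10,0,0],[-18,0,0],[-23,0,0],[-25,0,0],[-26,0,0]],"roll":[0,0,0,0,0],"jaw":[255,255,255,255,255]}'
python3 -m jog '{"slide":[[-1,0,0],[-1.8,0,0],[-2.6,0,0],[-3.3,0,0],[-4,0,0]],"roll":[0,0,0,0,0],"jaw":[255,255,255,255,255]}'
python3 -c "
from h import *
toolto(.567,.0576,.1582,-12.55)"
```

```text
t: 22.62
tool_pos: [0.4561, 0.1061, 0.1535]
orientation: [1.964, -2.447, -0.003]
contact_force: [-1.0, 0.1, -0.3]
opening: -0.0002
t: 23.25
tool_pos: [0.464, 0.1312, 0.1559]
orientation: [-1.965, 2.451, -0.0]
contact_force: [0.0, -0.1, -0.7]
opening: 0.0002
t: 23.88
tool_pos: [0.4645, 0.1341, 0.1556]
orientation: [1.964, -2.449, 0.002]
contact_force: [-1.9, -6.2, 2.3]
opening: 0.0
slide [  52.5 -116.7   -2.5] roll -1.571 | yaw -102.54 pos [0.4645 0.1341 0.1556] F [-1.9 -6.2  2.3] M [-0.87  0.19 -0.02] op 0.0 t 23.88 tilt [ 0.002  0.    -1.   ]
```

```bash
cat > ang.py <<'E'
from h import *
C=np.array([.534,.2228]);a=np.radians(-12.55);Rm=np.array([[np.cos(a),-np.sin(a)],[np.sin(a),np.cos(a)]])
s,c,p,d,P=look("wrist");L=(P[...,:2]-C)@Rm*1000;Z=P[...,2]
print("F",s["contact_force"].round(1),"pos",s["tool_pos"].round(4))
def edge(m,f):
    X=[];Y=[]
    for x in np.arange(-55,46,4):
        k=m&(abs(L[...,0]-x)<2)
        if k.sum()>4:X.append(x);Y.append(f(L[k][:,1]))
    b=np.polyfit(X,Y,1);print(len(X),"deg",np.degrees(np.arctan(b[0])).round(2),"y at -36:",np.polyval(b,-36).round(1),"at 40:",np.polyval(b,40).round(1))
top=(Z>.176)&(Z<.192)
edge(top&(L[...,1]>-70)&(L[...,1]<-30),lambda v:np.percentile(v,1))
door=top&(L[...,1]<-71)&(L[...,1]>-100)
edge(door,lambda v:np.percentile(v,98));edge(door,lambda v:np.percentile(v,2))
E
python3 ang.py
python3 -m jog '{"slide":[[0.3,0,0],[0.6,0,0],[0.9,0,0],[1.2,0,0],[1.5,0,0]],"roll":[0,0,0,0,0],"jaw":[255,255,255,255,255]}'
python3 -m jog '{"slide":[[0.3,0,0],[0.6,0,0],[0.9,0,0],[1.4,0,0],[2,0,0]],"roll":[0,0,0,0,0],"jaw":[255,255,255,255,255]}'
python3 -m jog '{"slide":[[2,0,0],[6,0,0],[14,0,0],[22,0,0],[26,0,0]],"roll":[0,0,0,0,0],"jaw":[255,255,255,255,255]}'
python3 -m jog '{"slide":[[20,0,-10],[40,0,-30],[55,0,-60],[60,0,-80],[60,-10,-90]],"roll":[0,0,0,0,0],"jaw":[255,255,255,255,255]}'
python3 -m jog '{"slide":[[0,0,0],[0,0,0],[0,0,0],[0,0,0],[0,0,0]],"roll":[0,0,0,0,0],"jaw":[255,255,255,255,255]}'
python3 ang.py
```

```text
F [-1.9 -6.2  2.3] pos [0.4645 0.1341 0.1556]
26 deg -0.31 y at -36: -59.6 at 40: -60.0
25 deg 0.52 y at -36: -76.1 at 40: -75.4
25 deg 2.52 y at -36: -89.8 at 40: -86.4
t: 24.55
tool_pos: [0.4645, 0.134, 0.1556]
orientation: [-1.965, 2.451, 0.001]
contact_force: [-1.0, -0.9, -0.0]
opening: 0.0
t: 25.18
tool_pos: [0.464, 0.1317, 0.1557]
orientation: [-1.965, 2.451, 0.0]
contact_force: [0.5, 0.5, 0.6]
opening: 0.0001
t: 25.8
tool_pos: [0.4581, 0.1056, 0.1556]
orientation: [1.964, -2.452, -0.0]
contact_force: [-0.1, 0.4, 0.2]
opening: 0.0001
t: 26.42
tool_pos: [0.4556, 0.0451, 0.2472]
orientation: [-1.963, 2.45, -0.002]
contact_force: [-0.6, 0.5, -1.3]
opening: -0.0004
t: 27.05
tool_pos: [0.4548, 0.0456, 0.2453]
orientation: [1.965, -2.451, -0.001]
contact_force: [-0.4, -0.5, -0.1]
opening: -0.0001
F [-0.4 -0.5 -0.1] pos [0.4548 0.0456 0.2453]
26 deg 0.3 y at -36: -60.5 at 40: -60.1
26 deg 0.82 y at -36: -76.9 at 40: -75.8
26 deg 0.5 y at -36: -88.4 at 40: -87.8
```

Now the inner face is 16.4 mm from the front, the same as when pressed on the stops, and the angle to the front is about 0.4°. The robot is clear, so I hand in.

```bash
python3 -c "
from h import *
ticket.hand_in();print(state()['t'])"
```

```text
the job is handed in; nothing more can be done
the job is handed in; nothing more can be done
```

The door is hung on both pins and shut against the rubber stops, and I handed the job in at about 27 s with the gripper clear of everything.

- **Hanging:** I lifted the plywood door out of its stand. The pins turned out to be near the −10 mm end of their slots. I centred the knuckle hole over the upper pin with the wrist camera and lowered it by feel; it bottomed out gently at about 4 N.
- **Shutting:** I swung the door part way in the grip, released it, and pushed it shut with closed fingers. It met the stops at about 6 N. Side forces while hanging and swinging stayed around 3 N. The most I saw in the whole job was about 6 N.
- **First check did not pass:** after the first push the inner face measured about 17.2 mm from the cabinet front instead of 16 mm, so the door was about 1 mm off the stops. I pressed again at about 6 N and backed off more slowly.
- **Last checks:** the inner face is now about 16.4 mm from the front, against 16.5 mm while pressed. The door is about 0.4° from parallel, within what the depth camera can resolve. The top of the upper knuckle reads 0.156–0.159 m (0.158 expected when fully down), and the tool forces read zero.
- **Other things on the table:** I did not touch any of them. I only saw some of them in the later pictures and did not measure them again at the end.

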